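# Raise the phone heater by four clicks

### The arm

A 6-joint arm with a two-finger parallel gripper is mounted at the origin on the work surface. World frame = base frame: x ahead of the robot, y to its left, z up, the work surface at z = 0. Lengths are in m, angles in rad, forces in N, time in s.
With the tool pointing down it reaches from about 0.4 to 0.825 m from the base axis. Payload 7 kg.
Tool frame: the origin (TCP) lies midway between the tips of the shut fingers; the grasp point (between the pads) lies 19 mm behind it; z points along the fingers, y is the line along which they close (so a half turn about z gives the same grasp; the last joint's range is limited). The gripper opens to 88 mm and grips with 3 to 60 N. Pads are 19 mm wide; open, the fingers measure 130 mm over their backs; the gripper's body (78 mm by 193 mm) begins 47 mm behind the grasp point.
Start: joints at [-0.862, 0.359, 0.012, 0, -1.224, -0.288], TCP at [0.276, -0.616, 0.227] pointing down, gripper open.
Joint ranges: [-3.07, 3.07], [-1.43, 2.12], [-1.02, 1.25], [-3.03, 1.67], [-3.05, -0], [-3.03, 3.03]. Speed limits (rad/s): [2.39, 2.39, 3.01, 3.14, 3.14, 3.14].

### API

Orientations are given as [roll, pitch, yaw] about the fixed x, y, z axes, in that order (R = Rz(yaw) Ry(pitch) Rx(roll)).
In Python, from station import arm, grab_frame, camera_params, spot_in gives the robot as it stands.
- The arm moves only by the shell command python3 -m jog 'ROWS' [FORCE]. ROWS is JSON, a list that holds one entry, the list of rows, each a list of 7 numbers: the shift along the tool's x, y, z in mm, then the turn, a rotation vector about the tool's x, y, z in rad, then the finger opening in mm, from 0 to 87.6. In form: [[[x, y, z, wx, wy, wz, fingers], ...]]. A call has 1 to 20 rows; each row is the pose to reach, as a shift and turn from the pose commanded when the call began, along the tool's axes at that moment; what a row does not reach only later rows make up. A row lasts 1/8 s, in which the tool goes at most 62.5 mm and 10.7 degrees, less where a joint would pass 70% of its speed; a pose out of reach is approached as far as the arm can. A call with a gripper value outside its range is refused whole. The fingers move at their own pace and stop on an object; FORCE is the grip in N (left out, the last holds). Time passes only in rows, so rows that repeat a pose let the fingers close. It gives the time, the measured TCP pose, the force, the opening and the grip force at its end, in the units of the state.
- arm.get_state(): the state, without advancing time (a new reading comes with each control period).
- grab_frame(name): name is "scene" or "top"; returns (picture, depth): 400x640x3 uint8, blue, green, red; 400x640 float32, m along the optical axis (not along the pixel's ray), 0 where there is no reading.
- camera_params(name): a dict with "mtx" (3x3 intrinsics, pixels), "R" (3x3) and "t" (3): a world point X has camera coordinates R X + t. Camera axes: x right, y down, z forward; pixel columns grow to the right and rows downward; lengths in m; the calibration is good to about 2 mm. A picture is of the moment at which its call begins. camera_params takes no time and is no camera call.
- arm.job_done(): hands the job in; it is judged then, once.
Trained networks look in the newest picture that a camera, given by its name, has taken for a name from the list of things; names that differ only in an ending like _2 or _b are one class to them, and where a whole thing is asked for, a point or a joint stands for the part that bears it (a point fixed in the world has none). Each returns a list of dicts, best first, with "confidence" (0 to 1); they miss things now and then, are a little off and sometimes report something else, mostly with a low value. They report only what shows in the picture. A call takes as long as a camera call.
- spot_in(query, camera): "uv" ([column, row] in pixels, amid what is visible of it).
The state is a dict: "t": time; "q": joint angles; "qd": joint speeds; "joint_efforts": joint torques, N m; "eef_pos": TCP position; "ee_rot": TCP orientation; "force": force on the tool from outside, world axes, zero at the start; "moment": the same for the moment, N m; "width": finger opening in m; "gripper_force": force on a finger pad.
Only numpy, scipy, OpenCV 4.12 (cv2) and the standard library are available. Lean on these libraries where they do the work, as an engineer would, in place of code of your own. Each camera call takes 0.05 s, during which the arm holds its last target. There are 200 camera calls.

### The job

The phone warming on the heating station needs more heat: push the big black dial clockwise (seen from above) by its finger slot, with closed fingertips, exactly four clicks on from where it stands now, never past the fourth, and leave it resting in that click stop. Then press the green button fully down to store the setting, let go and move clear. Nothing is to be picked up: do not press the red button, and do not lift, carry or push away the phone or anything else lying about.

Things in the scene. Friction and masses are not known exactly. Their poses are not given: they have to be found in the camera images.
- dial_axis (a point): Centre of the dial's top face, on its vertical turning axis. The dial is a black disc 104 mm across, sunk into the white top of the station (station 190 x 320 x 68 mm, fixed to the table) so that its top is flush with the station's top, 68 mm above the table; it cannot be taken by its rim. A white line on it points from the axis away from the finger slot, at black tick marks on the station, one per click stop.
- finger_slot (a point): Point on the orange floor of the dial's only finger slot, 32 mm from the axis, half-way across. The slot turns with the dial; it is an upright-walled recess 14 mm deep (floor 54 mm above the table), 46 mm wide, running radially from 12 to 52 mm from the axis, where the fixed station wall closes it. Closed fingertips lowered into it push a side wall, 23 mm from the middle line, and so turn the dial.
- dial (a joint): Dial angle in rad, growing clockwise from above. Click stops every 0.4189 rad (24 deg): 0, 0.4189, ... 4.189; it starts in one of the lowest four. Resistance rises to 0.12 N m (4 N at 32 mm) a quarter of the way to the next stop and is nil half-way; beyond that the dial snaps on into the next stop by itself in about 0.2 s and stays there; let go before half-way, it falls back.
- set_button_top (a point): Centre of the top of the green push button (cap 28 mm across, in a grey collar 44 mm across and 12 mm high), 22 mm above the station's top, which is 90 mm above the table; pressed straight down, it springs back.
- set_button (a joint): Travel of the green button in m: 0 released, 0.006 fully down (about 5 N); at least 0.0045 counts as pressed.
- cancel_button_top (a point): Centre of the top of the red push button, built as the green one and 110 mm from it; red and green may change places. Not to be pressed.
- cancel_button (a joint): Travel of the red button in m: 0 released, 0.006 fully down.
- phone: Closed black phone, 148 x 70 x 8 mm, lying loose on the station's steel heating plate (74 mm above the table). Origin under its centre. Leave it there.
- open_phone: Opened green-framed phone, 145 x 70 x 7 mm, loose on the table; origin under its centre. Leave alone.
- parts_tray: White open tray, 160 x 100 x 22 mm, loose on the table; origin under its centre. Leave alone.
- screwdriver: Blue screwdriver, 150 mm long, 26 mm thick, lying loose just in front of the station (robot's side); origin under its middle. Leave alone.
- tweezers: Steel tweezers, 120 mm long, 8 mm high, lying loose just behind the station; origin under the middle. Leave alone.
- paste_jar: Small glass jar with red lid, 40 mm across, 40 mm high, loose; origin under its centre. Leave alone.
- multimeter: Orange multimeter, 180 x 88 x 48 mm, lying loose; origin under its centre. Leave alone.

How it is judged:
By the outcome, as a careful person would: the job done as asked, in the order asked, and still so for the second after the job is handed in, with the robot touching nothing.
It also fails if it takes over 58 s, if anything falls off the work surface, if the arm or the gripper's body presses on something with over 40 N, if the wrist force passes 120 N, or if a joint passes its speed limit or range.

## Working session

There is one attempt and no reset: what is moved stays moved. The work goes in short steps, Python scripts to look and compute and a shell command to move; the robot and the scene stay as the last step left them, time stands still between calls to the robot, and variables do not carry over. Pictures are saved under pics/ and viewed, at most 10 in all, crops included, and the job is handed in when it is done.

```bash
mkdir -p pics; ls
cat > h.py <<'E'
import numpy as np, cv2
from station import arm, grab_frame, camera_params, spot_in
def world(cam,uv,depth=None,z=None):
    p=camera_params(cam);K=np.array(p["mtx"]);R=np.array(p["R"]);t=np.array(p["t"]).ravel()
    r=np.linalg.inv(K)@[uv[0],uv[1],1.]
    c=-R.T@t; d=R.T@r
    s=(z-c[2])/d[2] if z is not None else depth[int(round(uv[1])),int(round(uv[0]))]
    return c+s*d
def proj(cam,X):
    p=camera_params(cam);x=np.array(p["mtx"])@(np.array(p["R"])@np.array(X)+np.array(p["t"]).ravel());return x[:2]/x[2]
E
python3 - <<'E'
from h import *
Z=dict(dial_axis=.068,finger_slot=.054,set_button_top=.09,cancel_button_top=.09,phone=.082,screwdriver=.02)
for c in("top","scene"):
    im,d=grab_frame(c);cv2.imwrite(f"pics/{c}0.png",im)
    for n in Z:
        for s in spot_in(n,c)[:2]:
            print(c,n,np.round(s["uv"],1),round(s["confidence"],2),np.round(world(c,s["uv"],d),3),np.round(world(c,s["uv"],z=Z[n]),3))
s=arm.get_state();print(s["t"],s["eef_pos"],s["ee_rot"],s["force"])
E
```

```text
pics
top dial_axis [367.3 202.1] 0.95 [ 0.549 -0.096  0.069] [ 0.549 -0.097  0.068]
top dial_axis [348.  163.7] 0.17 [ 0.668 -0.054  0.002] [ 0.653 -0.049  0.068]
top finger_slot [368.1 200.6] 0.74 [ 0.553 -0.098  0.071] [ 0.555 -0.1    0.054]
top set_button_top [294.6 208.4] 0.34 [0.535 0.094 0.081] [0.534 0.093 0.09 ]
top cancel_button_top [329.8 222.6] 0.4 [0.495 0.004 0.091] [0.496 0.004 0.09 ]
top phone [294.4 207.2] 0.89 [0.538 0.094 0.084] [0.538 0.094 0.082]
top phone [468.6 159.2] 0.25 [ 0.662 -0.375  0.049] [ 0.654 -0.362  0.082]
top screwdriver [377.4 245.9] 0.78 [ 0.435 -0.124  0.026] [ 0.435 -0.125  0.02 ]
scene dial_axis [284.7 182. ] 0.71 [ 0.533 -0.107  0.069] [ 0.533 -0.108  0.068]
scene finger_slot [284.4 187.1] 0.81 [ 0.551 -0.097  0.069] [ 0.54  -0.105  0.054]
scene set_button_top [307.5 207.2] 0.53 [0.601 0.009 0.091] [0.6   0.008 0.09 ]
scene cancel_button_top [327.1 180. ] 0.51 [0.483 0.006 0.087] [0.485 0.007 0.09 ]
scene phone [348.2 207.2] 0.96 [0.543 0.103 0.084] [0.541 0.102 0.082]
0.7 [ 0.27573728 -0.61608779  0.22657105] [-3.14157762e+00  3.56474969e-05 -2.72077959e+00] [ 0.05985463 -0.22573718  0.31637619]
```

View pics/top0.png

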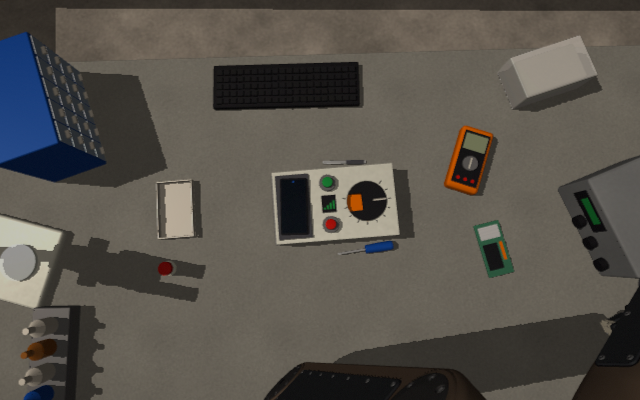

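View pics/scene0.png

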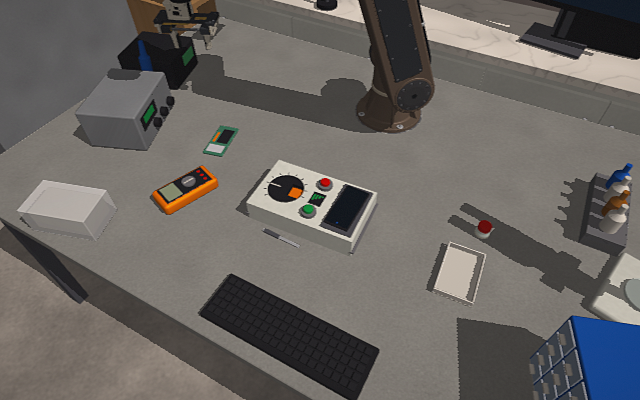

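The top view shows the station with the dial at (367,201) and the orange slot at about (355,202), so the slot lies on the robot's left of the axis. The white line points right, to about (390,199). The green button is at (327,183) and the red at (331,225). Next I'll measure these by colour and rectify the dial.

```bash
cat > m.py <<'E'
from h import *
import sys
def cent(cam,im,lo,hi,z,near,r=35):
    h=cv2.cvtColor(im,cv2.COLOR_BGR2HSV);m=cv2.inRange(h,lo,hi)
    k=np.zeros_like(m);cv2.circle(k,tuple(int(v) for v in near),r,255,-1);m&=k
    n,l,s,c=cv2.connectedComponentsWithStats(m)
    i=1+np.argmax(s[1:,4]);return c[i],s[i,4],world(cam,c[i],z=z)
def rect(cam,im,ctr,z=.068,half=.1,n=600):
    # metric view: +x up, +y left
    g=[(half,half),(half,-half),(-half,-half),(-half,half)]
    src=np.float32([proj(cam,[ctr[0]+a,ctr[1]+b,z]) for a,b in g]);dst=np.float32([(0,0),(n,0),(n,n),(0,n)])
    return cv2.warpPerspective(im,cv2.getPerspectiveTransform(src,dst),(n,n),flags=cv2.INTER_CUBIC)
E
python3 - <<'E'
from m import *
ctr=(.552,-.097);out=[]
for c in("top","scene"):
    im,_=grab_frame(c)
    for n,lo,hi,z,X in(("green",(50,110,40),(80,255,255),.09,(.6,.01)),("red",(0,150,90),(6,255,255),.09,(.49,.004)),("orange",(8,150,90),(20,255,255),.054,(.55,-.07))):
        p,a,w=cent(c,im,lo,hi,z,proj(c,[*X,z]),14);print(c,n,np.round(p,1),a,np.round(w,4))
    out.append(rect(c,im,ctr)[:, :][:,:].copy())
cv2.imwrite("pics/r0.png",np.hstack([cv2.resize(o,(400,400)) for o in out]))
E
```

```text
top green [326.9 181.5] 85 [0.6023 0.0084 0.09  ]
top red [330.4 223.6] 87 [0.4928 0.002  0.09  ]
top orange [354.5 202.1] 239 [ 0.5516 -0.0644  0.054 ]
scene green [307.7 208.8] 77 [0.6045 0.0114 0.09  ]
scene red [325.1 182. ] 65 [0.4949 0.0057 0.09  ]
scene orange [295.  192.5] 111 [ 0.5432 -0.0673  0.054 ]
```

View pics/r0.png

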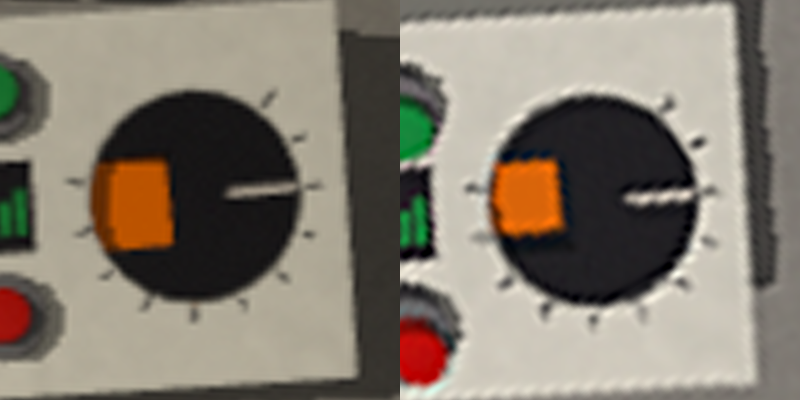

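Rectified views, 0.5 mm per pixel: the dial centre is at (196,196) in the top view, so the axis is at about (0.553, -0.0945). The line points 5° above right, at the third tick (stop 2), so the target is stop 6. The slot then turns from 95° to about -1° world. I'll approach above the slot with closed fingers and look at the tips before entering.

```bash
python3 -m jog '[[[-120,98,17,0,0,-0.7,0],[-240,197,34,0,0,-1.4,0],[-476,393,67,0,0,-2.1,0],[-476,393,67,0,0,-2.8,0],[-476,393,67,0,0,-2.8,0],[-476,393,67,0,0,-2.8,0],[-476,393,67,0,0,-2.8,0],[-476,393,67,0,0,-2.8,0],[-476,393,67,0,0,-2.8,0],[-476,393,67,0,0,-2.8,0],[-476,393,67,0,0,-2.8,0],[-476,393,67,0,0,-2.8,0],[-476,393,67,0,0,-2.8,0],[-476,393,67,0,0,-2.8,0],[-476,393,67,0,0,-2.8,0],[-476,393,67,0,0,-2.8,0],[-476,393,67,0,0,-2.8,0],[-476,393,67,0,0,-2.8,0]]]' 40
python3 - <<'E'
from h import *
s=arm.get_state();print(s["t"],s["q"],s["eef_pos"],s["ee_rot"],s["width"])
im,d=grab_frame("scene");u,v=proj("scene",s["eef_pos"]).astype(int);print(u,v)
cv2.imwrite("pics/s1.png",cv2.resize(im[v-60:v+60,u-70:u+70],None,fx=5,fy=5,interpolation=cv2.INTER_CUBIC))
print("mm/px",1000*d[v-3,u]/camera_params("scene")["mtx"][0][0])
E
```

```text
t: 3.05
eef_pos: [0.5497, -0.063, 0.1596]
ee_rot: [-3.142, -0.0, 0.077]
force: [-0.0, 0.5, 0.6]
width: 0.0005
gripper_force: 0.0
3.05 [ 2.39933332e-01  2.14186275e-01 -3.52822495e-01  6.34644434e-07
 -1.00367899e+00  1.40779054e+00] [ 0.54967712 -0.06298025  0.15960754] [-3.14157556e+00 -1.07209329e-04  7.69278889e-02] 0.0004760895258820287
293 168
mm/px 2.6456989257706764
```

View pics/s1.png

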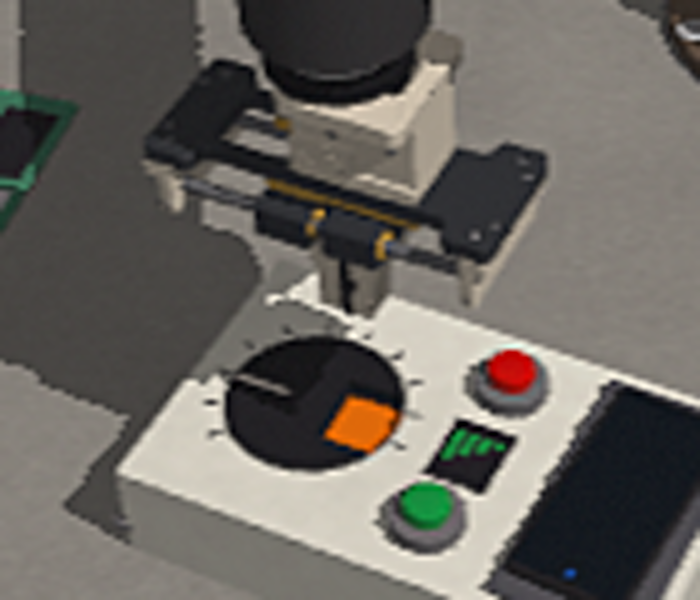

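The tips hang above the dial at about crop (352,310), narrow compared with the slot. I'll size them from the depth map.

Run:
```python
from h import *
from scipy.spatial.transform import Rotation as Ro
s=arm.get_state();T=Ro.from_euler("xyz",s["ee_rot"])
for c in("scene","top"):
    im,d=grab_frame(c);p=camera_params(c);K=np.array(p["mtx"]);R=np.array(p["R"]);t=np.array(p["t"]).ravel()
    v,u=np.mgrid[:400,:640];m=d>0
    X=(np.linalg.inv(K)@np.c_[u[m],v[m],np.ones(m.sum())].T*d[m]).T;X=(X-t)@R
    L=T.inv().apply(X-s["eef_pos"])*1000
    for a in range(-45,10,6):
        q=L[(L[:,2]>a)&(L[:,2]<=a+6)&(abs(L[:,0])<35)&(abs(L[:,1])<60)]
        if len(q):print(c,a,len(q),np.round(q[:,:2].min(0)),np.round(q[:,:2].max(0)))
```

```text
scene -45 15 [ -1. -23.] [13. 17.]
scene -39 20 [ -8. -21.] [11. 15.]
scene -33 21 [ -9. -20.] [11. 16.]
scene -27 24 [-11. -19.] [11. 13.]
scene -21 22 [ -8. -18.] [11. 14.]
scene -15 29 [-13. -19.] [12. 14.]
scene -9 16 [-13. -18.] [11. 14.]
```

The closed tips measure about 32 mm (tool y) by 20 mm (tool x). So I'll turn the tool to put y tangential, which leaves about 7 mm of clearance on each side in the slot, then descend.

```bash
python3 -m jog '[[[0,0,0,0,0,0.4,0],[0,0,0,0,0,0.8,0],[0,0,0,0,0,1.2,0],[0,0,0,0,0,1.561,0],[0,0,0,0,0,1.561,0],[0,0,0,0,0,1.561,0],[0,0,0,0,0,1.561,0],[0,0,0,0,0,1.561,0],[0,0,0,0,0,1.561,0],[0,0,30,0,0,1.561,0],[0,0,60,0,0,1.561,0],[0,0,80,0,0,1.561,0],[0,0,87,0,0,1.561,0],[0,0,91,0,0,1.561,0],[0,0,95,0,0,1.561,0],[0,0,98,0,0,1.561,0],[0,0,101,0,0,1.561,0],[0,0,101,0,0,1.561,0]]]'
python3 - <<'E'
from m import *
s=arm.get_state();print(s["eef_pos"],s["ee_rot"],s["force"],s["moment"])
a=rect("scene",grab_frame("scene")[0],(.553,-.0945),n=400);b=rect("top",grab_frame("top")[0],(.553,-.0945),n=400)
cv2.imwrite("pics/r2.png",np.hstack([b,a]))
E
```

```text
t: 5.45
eef_pos: [0.5496, -0.063, 0.0585]
ee_rot: [3.141, -0.0, -1.482]
force: [0.9, -0.6, 0.2]
width: 0.0002
gripper_force: 0.0
[ 0.54955931 -0.0629687   0.05849089] [ 3.14144224e+00 -3.77398286e-05 -1.48180033e+00] [ 0.85465512 -0.59787154  0.18778007] [0.03155274 0.1086261  0.01795568]
```

View pics/r2.png

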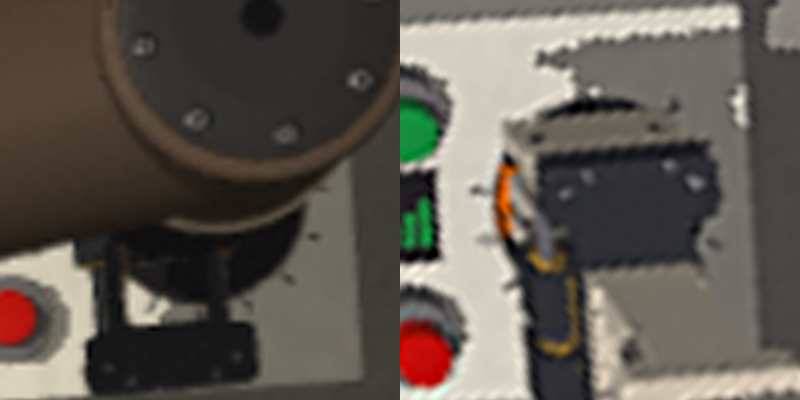

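Both views show the tips inside the slot: the orange floor is visible only beside the finger at (510,200), and there is no contact force. Next I'll feel for the wall with a small -y move.

```bash
for i in 1; do python3 -m jog '[[[0,-2,0,0,0,0,0],[0,-4,0,0,0,0,0],[0,-5,0,0,0,0,0],[0,-5,0,0,0,0,0]]]'; python3 -m jog '[[[0,-1,0,0,0,0,0],[0,-1,0,0,0,0,0]]]';python3 -m jog '[[[0,-1,0,0,0,0,0],[0,-1,0,0,0,0,0]]]';  python3 -m jog '[[[0,-1,0,0,0,0,0],[0,-1,0,0,0,0,0]]]'; done
```

```text
t: 6.05
eef_pos: [0.5547, -0.0625, 0.0585]
ee_rot: [3.142, -0.0, -1.482]
force: [0.1, -0.1, -0.9]
width: 0.0005
gripper_force: 0.0
t: 6.3
eef_pos: [0.5557, -0.0624, 0.0586]
ee_rot: [-3.142, -0.0, -1.482]
force: [-0.2, -0.1, -0.5]
width: 0.0006
gripper_force: 0.0
t: 6.55
eef_pos: [0.5567, -0.0623, 0.0586]
ee_rot: [-3.142, -0.0, -1.482]
force: [-0.8, -0.6, 0.2]
width: 0.0003
gripper_force: 0.0
t: 6.8
eef_pos: [0.5573, -0.0624, 0.0585]
ee_rot: [3.141, -0.0, -1.482]
force: [-1.5, -0.6, 0.6]
width: 0.0007
gripper_force: 0.6
```

Contact is felt at about 7 mm, as expected. Now I'll turn rigidly about the axis by 16°, enough to trip the first click.

```bash
python3 -m jog '[[[0.6,-2.2,0,0,0,0.07,0],[1.3,-4.3,0,0,0,0.14,0],[2.2,-6.4,0,0,0,0.21,0],[3.2,-8.4,0,0,0,0.28,0],[3.2,-8.4,0,0,0,0.28,0],[3.2,-8.4,0,0,0,0.28,0],[3.2,-8.4,0,0,0,0.28,0]]]'
python3 - <<'E'
from m import *
a=rect("scene",grab_frame("scene")[0],(.553,-.0945),n=400);b=rect("top",grab_frame("top")[0],(.553,-.0945),n=400)
cv2.imwrite("pics/r3.png",np.hstack([b,a]))
E
```

```text
t: 7.68
eef_pos: [0.5662, -0.0646, 0.0586]
ee_rot: [-3.142, 0.0, -1.761]
force: [-0.1, -0.0, 1.0]
width: 0.0006
gripper_force: 0.0
```

View pics/r3.png

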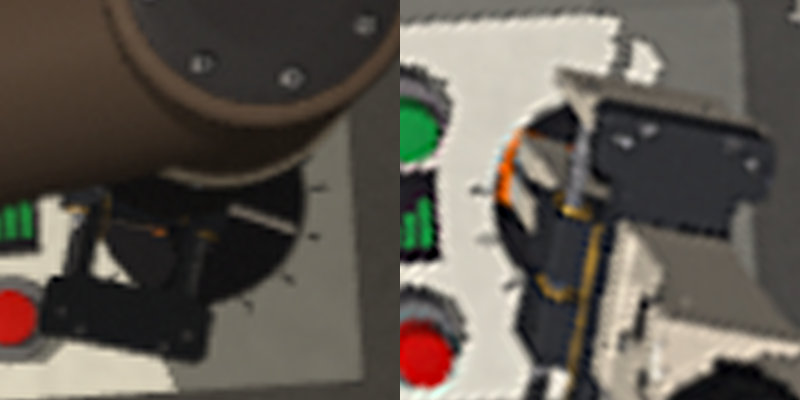

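The top view now shows the line at (295,233), pointing at the next tick (stop 3), and the force is nil. I'll carry on through the second and third clicks.

```bash
python3 -m jog '[[[0.6,-2.2,0,0,0,0.07,0],[1.3,-4.3,0,0,0,0.14,0],[2.2,-6.4,0,0,0,0.21,0],[3.2,-8.4,0,0,0,0.28,0],[4.3,-10.4,0,0,0,0.35,0],[5.6,-12.2,0,0,0,0.42,0],[5.6,-12.2,0,0,0,0.42,0],[5.6,-12.2,0,0,0,0.42,0],[7.0,-14.0,0,0,0,0.49,0],[8.6,-15.7,0,0,0,0.56,0],[10.2,-17.2,0,0,0,0.63,0],[12.0,-18.7,0,0,0,0.70,0],[13.8,-20.0,0,0,0,0.77,0],[15.7,-21.1,0,0,0,0.84,0],[15.7,-21.1,0,0,0,0.84,0],[15.7,-21.1,0,0,0,0.84,0],[15.7,-21.1,0,0,0,0.84,0]]]'
python3 - <<'E'
from m import *
a=rect("scene",grab_frame("scene")[0],(.553,-.0945),n=400);b=rect("top",grab_frame("top")[0],(.553,-.0945),n=400)
cv2.imwrite("pics/r4.png",np.hstack([b,a]))
E
```

```text
t: 9.9
eef_pos: [0.5839, -0.084, 0.0585]
ee_rot: [3.142, -0.0, -2.601]
force: [0.6, -0.0, 0.6]
width: 0.0001
gripper_force: 0.0
```

View pics/r4.png

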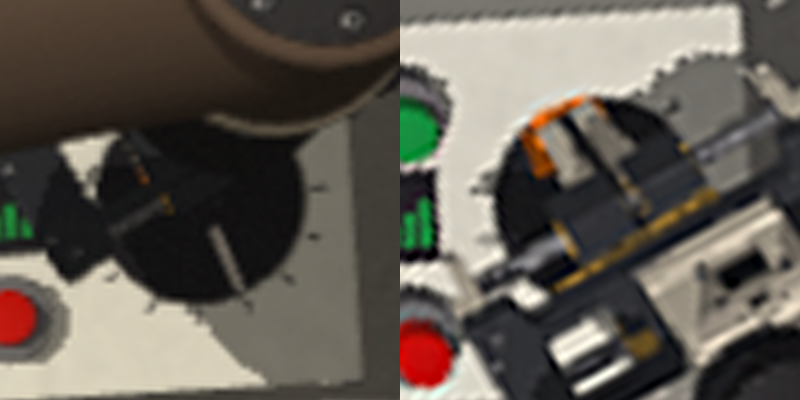

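The line is at (228→242, 230→288), pointing at tick (250,306), which is stop 5, so three clicks are done. Now the last click, ending about 8° short of the stop so it can't overrun.

```bash
python3 -m jog '[[[0.6,-2.2,0,0,0,0.07,0],[1.3,-4.3,0,0,0,0.14,0],[2.2,-6.4,0,0,0,0.21,0],[3.2,-8.4,0,0,0,0.28,0],[4.3,-10.4,0,0,0,0.35,0],[5.6,-12.2,0,0,0,0.42,0],[5.6,-12.2,0,0,0,0.42,0],[5.6,-12.2,0,0,0,0.42,0],[5.6,-12.2,0,0,0,0.42,0]]]'
python3 - <<'E'
from m import *
s=arm.get_state();print(s["q"])
a=rect("scene",grab_frame("scene")[0],(.553,-.0945),n=400);b=rect("top",grab_frame("top")[0],(.553,-.0945),n=400)
cv2.imwrite("pics/r5.png",np.hstack([b,a]))
E
```

```text
t: 11.12
eef_pos: [0.5855, -0.0974, 0.0586]
ee_rot: [3.142, 0.0, -3.021]
force: [-1.0, 0.1, 0.7]
width: 0.0003
gripper_force: 0.0
[ 1.64285129e-01  3.85049582e-01 -3.75970216e-01  2.75720138e-06
 -8.09723216e-01 -1.61421463e+00]
```

View pics/r5.png

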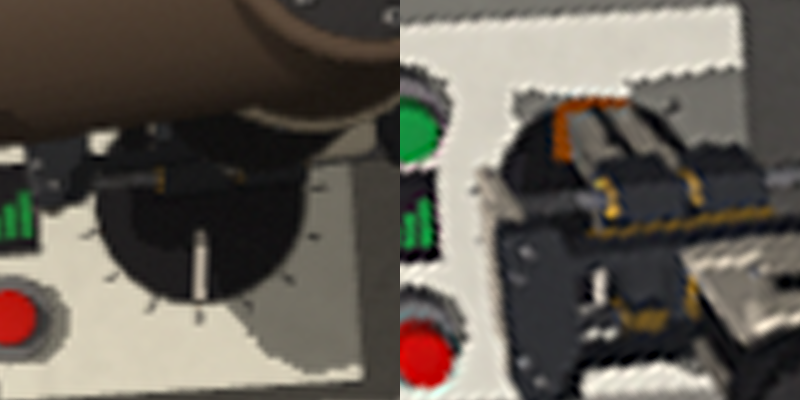

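The line is at (200,232→298) and points at tick (200,316), which is stop 6: four clicks. Next I lift out, go over green at about (0.6034, 0.010) and lower to just above it.

```bash
python3 -m jog '[[[0,0,-10,0,0,0,0],[0,0,-25,0,0,0,0],[0,0,-60,0,0,0,0],[0,0,-60,0,0,0,0],[-10,35,-60,0,0,0,0],[-20,70,-60,0,0,0,0],[-30.7,104.5,-60,0,0,0,0],[-30.7,104.5,-60,0,0,0,0],[-30.7,104.5,-60,0,0,0,0],[-30.7,104.5,-45,0,0,0,0],[-30.7,104.5,-34,0,0,0,0],[-30.7,104.5,-34,0,0,0,0],[-30.7,104.5,-34,0,0,0,0]]]'
python3 - <<'E'
from m import *
a=rect("scene",grab_frame("scene")[0],(.58,-.045),n=400);b=rect("top",grab_frame("top")[0],(.553,-.0945),n=400)
cv2.imwrite("pics/r6.png",np.hstack([b,a]))
E
```

```text
t: 12.85
eef_pos: [0.6034, 0.0097, 0.0924]
ee_rot: [-3.141, -0.0, -3.022]
force: [0.1, 0.4, 1.0]
width: 0.0006
gripper_force: 0.0
```

View pics/r6.png

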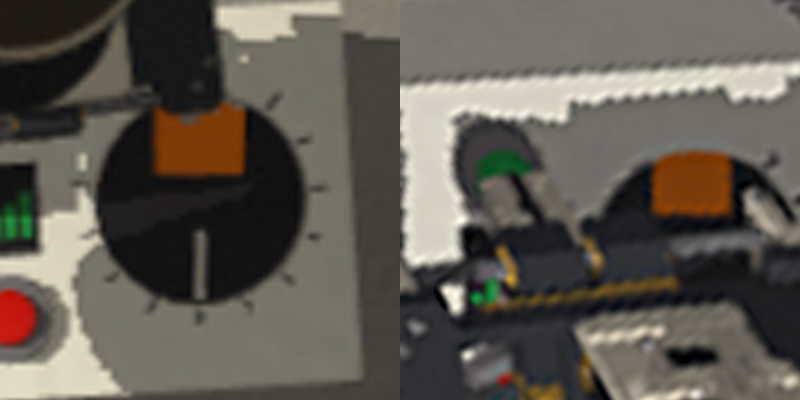

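The dial is still at stop 6, with its line on tick (200,316), and the tips sit over the green cap at (505,180). Now I'll press.

```bash
python3 -m jog '[[[0,0,3,0,0,0,0],[0,0,5,0,0,0,0],[0,0,7,0,0,0,0],[0,0,8,0,0,0,0],[0,0,8,0,0,0,0]]]'; python3 -m jog '[[[0,0,1,0,0,0,0],[0,0,1,0,0,0,0]]]'
```

```text
t: 13.58
eef_pos: [0.6038, 0.0101, 0.0848]
ee_rot: [-3.142, 0.001, -3.022]
force: [-0.1, 0.3, 4.9]
width: 0.0008
gripper_force: 2.2
t: 13.82
eef_pos: [0.6038, 0.0101, 0.0843]
ee_rot: [-3.142, 0.001, -3.022]
force: [-0.9, 0.5, 7.5]
width: 0.0005
gripper_force: 4.1
```

```bash
python3 -m jog '[[[0,0,1.5,0,0,0,0],[0,0,1.5,0,0,0,0],[0,0,1.5,0,0,0,0]]]'; python3 -m jog '[[[0,0,-8,0,0,0,0],[0,0,-30,0,0,0,0],[0,0,-80,0,0,0,0],[0,0,-140,0,0,0,0],[80,-60,-150,0,0,0,0],[110,-140,-150,0,0,0,0],[110,-220,-150,0,0,0,0],[110,-300,-150,0,0,0,0],[110,-300,-150,0,0,0,0],[110,-300,-150,0,0,0,0],[110,-300,-150,0,0,0,0],[110,-300,-150,0,0,0,0]]]'
python3 - <<'E'
from m import *
im=grab_frame("top")[0]
cv2.imwrite("pics/t7.png",np.hstack([rect("top",im,(.553,-.0945),n=400),rect("scene",grab_frame("scene")[0],(.55,-.02),half=.2,n=400)]))
E
```

```text
t: 14.2
eef_pos: [0.604, 0.0101, 0.0841]
ee_rot: [-3.141, 0.002, -3.021]
force: [-4.9, 0.9, 17.7]
width: 0.0002
gripper_force: 9.0
t: 15.7
eef_pos: [0.5296, -0.3005, 0.2314]
ee_rot: [3.141, -0.001, -3.022]
force: [-1.0, 0.3, 0.6]
width: 0.0003
gripper_force: 0.0
```

View pics/t7.png

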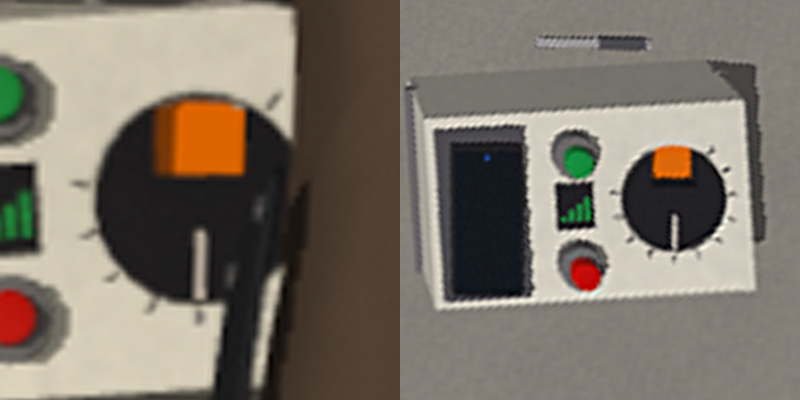

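The line points at tick (199,316), stop 6. The green button has come back up, the phone is in place and the arm is clear.

```bash
python3 -c "from station import arm;print(arm.job_done())"
```

```text
the job is handed in; nothing more can be done
None
```

I turned the dial clockwise exactly four clicks (stop 2 to stop 6), where it rests, then pressed the green button fully down and released it; the arm is clear, the red button and loose items were left alone, and the job was handed in at about 16 s.

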